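# Lock the balance's check weights away in the combination case

### The job

Put the check weights that are out on the table back into their locked case: set the three dials, from left to right, to 4, 2 and 5 (each mark has that many dots), then slide the cover fully open and lower every weight upright into the pocket of its own size, without dropping it in. Then slide the cover fully shut and turn each of the three dials at least one mark away from its code number, so that the case is locked. Leave the other things on the table as they are.

Things in the scene. Friction and masses are not known exactly. Their poses are not given: they have to be found in the camera images.
- case: Grey steel lock-up case for check weights, 266 x 252 mm, 64 mm high, fixed. Origin: centre of its underside; x from its front (dials) to its back, y to its left. Behind the dial console an open well (x -50 to +46 mm, 240 mm wide, walls 64 mm high) under a sliding cover; its floor, at z = 30 mm, has four round pockets 20 mm deep. A seated weight tops out at z = 60 mm.
- cover (a joint): Aluminium cover plate over the well, top at z = 70 mm. Slides along the case's +x (away from the dials), in m: 0 shut, 0.09 fully open. About 2 N to move, stays where left. The lock lets it leave the shut position, or come back to it, only while all dials stand within about 0.2 rad of the code; else it stops after some 3 mm, or on the way back about 15 mm short of shut.
- cover_grip (a point): Middle of the black bar handle upright on the cover: 12 mm thick along the case's x, 70 mm long along y, reaching 10 mm above and 12 mm below this point. It moves with the cover; at shut it lies at x = +27 mm, y = 0, z = 82.5 mm of the case.
- pocket_1 (a point): Centre of the bottom of the 56 mm pocket, the leftmost in the well (case x = -2, y = +87 mm), for weight_1. 20 mm deep.
- pocket_2 (a point): The same for the 50 mm pocket (case y = +29 mm), for weight_2.
- pocket_3 (a point): The same for the 44 mm pocket (case y = -29 mm), for weight_3.
- pocket_4 (a point): The same for the 38 mm pocket, the rightmost (case y = -87 mm), for weight_4.
- dial_left (a joint): Left dial, rad: 0 = pointer along the case's +x, positive = counter-clockwise from above; stops at -1.5 and +1.5. Groups of 1 to 5 white dots round it, from left over the far side to right: mark 1 at +1.396, 2 at +0.698, 3 at 0, 4 at -0.698, 5 at -1.396. Code here: mark 4 (-0.698). Friction 0.06 N m, no detents, stays where left.
- dial_left_grip (a point): On the left dial's axis (case x = -90, y = 80, z = 86 mm), 22 mm above the console. The dial: a black disc, 52 mm across, 6 mm thick, with an upright grip bar 40 mm long, 11 mm thick, its top 34 mm above the console; the bar lies along the pointer, a white line marks the pointer end. This point's x axis points along the pointer.
- dial_middle (a joint): The same for the middle dial. Code: mark 2 (0.698).
- dial_middle_grip (a point): The same for the middle dial (case y = 0 mm).
- dial_right (a joint): The same for the right dial. Code: mark 5 (-1.396).
- dial_right_grip (a point): The same for the right dial (case y = -80 mm).
- weight_1: Steel check weight, largest: round body 52 mm in diameter, 24 mm high, standing upright, about 420 g. Above it a 10 mm neck and, from 30 to 50 mm height, a round grip knob 16 mm in diameter. Origin: centre of the underside; z up. The four weights share height and knob and stand to the right of the case; one or two may be absent.
- weight_2: Steel check weight, second: round body 46 mm in diameter, 24 mm high, standing upright, about 330 g. Otherwise as weight_1.
- weight_3: Steel check weight, third: round body 40 mm in diameter, 24 mm high, standing upright, about 250 g. Otherwise as weight_1.
- weight_4: Steel check weight, smallest: round body 34 mm in diameter, 24 mm high, standing upright, about 180 g. Otherwise as weight_1.
- reagent_bottle_2: Brown reagent bottle with a blue cap, 70 mm diameter, 138 mm tall; a bystander to be left alone. Origin: centre of its underside.
- petri_dish: Flat round clear dish, 62 mm diameter, 14 mm high; a bystander to be left alone. Origin: centre of its underside.
- beaker_100: Clear beaker, 52 mm diameter, 70 mm high; a bystander to be left alone. Origin: centre of its underside.
There are look-alikes about, which are no part of the job. Leave any red or turquoise look-alike of the weight_1 alone.

How it is judged:
By the outcome, as a careful person would: the job done as asked, in the order asked, and still so for the second after the job is handed in, with the robot touching nothing.
Of weight_1, weight_2, weight_3, weight_4 only 2 to 4 are there at a start; the rules pass over those that are not, and their reading is None.
At some moment in a run one of weight_1, weight_2, weight_3, weight_4 may be knocked a few centimetres aside while the robot is not near it.
It also fails if it takes over 210 s, if anything falls off the work surface, if the arm or the gripper's body presses on something with over 40 N, if the wrist force passes 120 N, or if a joint passes its speed limit or range.

### The arm

A 6-joint arm with a two-finger parallel gripper is mounted at the origin on a cart in front of the work surface, level with it; the furniture and walls round the work are solid. World frame = base frame: x ahead of the robot, y to its left, z up, the work surface at z = 0. Lengths are in m, angles in rad, forces in N, time in s.
With the tool pointing down it reaches from about 0.3 to 0.875 m from the base axis. Payload 6.4 kg.
Tool frame: the origin (TCP) lies on the centre line of the jaws, within the pads' length; the fingertips stand 19 mm ahead of it and the grasp point (between the pads) is the TCP; z points along the fingers, y is the line along which they close (so a half turn about z gives the same grasp; the last joint's range is limited). The gripper opens to 88 mm and grips with 3 to 60 N. Pads are 18 mm wide; open, the fingers measure 123 mm over their backs; the gripper's body (75 mm by 187 mm) begins 45 mm behind the grasp point.
Start: joints at [1.099, 0.181, 1.607, -0, 1.354, -0.206], TCP at [0.151, 0.555, 0.258] pointing down, gripper open.
Joint ranges: [-2.99, 2.99], [-0.89, 2.07], [0.3, 2.58], [-1.14, 4.28], [0, 2.63], [-3.12, 3.12]. Speed limits (rad/s): [2.57, 2.57, 3.01, 3.14, 3.14, 3.14].

### API

Orientations are given as a rotation vector (axis times angle).
In Python, from cell import robot, solve_ik, capture, ticket gives the robot as it stands. Calls block until the motion is done:
- robot.move_to(position, orientation): joint-space move of the TCP to a pose.
- robot.move_straight(position, velocity=0.15, orientation=None, force_limit=None): straight line of the TCP; orientation=None keeps the orientation; velocity is the mean speed in m/s. With force_limit (N) it stops when the force on the tool has changed by that much, and returns True; else False.
- robot.movej(angles): joint-space move.
- robot.command_gripper(opening, strength=None): finger opening in m; strength is the grip in N (None keeps the last); returns when the fingers have stopped.
- robot.wait(seconds).
- solve_ik(position, orientation): joint angles nearest the present ones, or None.
- robot.observe(): the state.
- capture(name): name is "scene" or "top"; returns a dict with "image" (420x560x3 uint8, red, green, blue), "camera_matrix" (3x3 intrinsics, pixels), "origin" and "attitude" of the camera in the world. Camera axes: x right, y down, z forward; pixel columns grow to the right and rows downward; lengths in m; the calibration is good to about 2 mm. A picture is of the moment at which its call begins. There is no depth.
A pose or a line that the arm cannot do raises robot.MotionError and nothing moves.
- ticket.close_job(): hands the job in; it is judged then, once.
The state is a dict: "time": time; "joints": joint angles; "joint_velocities": joint speeds; "joint_torque": joint torques, N m; "eef_pos": TCP position; "eef_rot": TCP orientation; "contact_force": force on the tool from outside, world axes, zero at the start; "ft_torque": the same for the moment, N m; "gripper_width": finger opening in m; "gripper_force": force on a finger pad.
Only numpy, scipy, OpenCV 4.12 (cv2) and the standard library are available. Lean on these libraries where they do the work, as an engineer would, in place of code of your own. Each camera call takes 0.05 s, during which the arm holds its last target. There are 200 camera calls.

## Working session

There is one attempt and no reset: what is moved stays moved. The work goes in short steps, each a Python script; the robot and the scene stay as the last script left them, time stands still between calls to the robot, and variables do not carry over. Pictures are saved under pics/ and viewed, at most 14 in all, crops included, and the job is handed in when it is done.

```bash
mkdir -p pics; ls
python3 - <<'E'
from cell import robot, capture
import cv2
for n in("scene","top"):
    c=capture(n); cv2.imwrite(f"pics/{n}0.png",cv2.resize(c["image"][:,:,::-1],(784,588),interpolation=cv2.INTER_CUBIC))
    print(n,c["camera_matrix"],c["origin"],c["attitude"])
print(robot.observe())
E
```

```text
pics
scene [[422.31553576   0.         282.04109037]
 [  0.         422.31553576 212.57069503]
 [  0.           0.           1.        ]] [ 0.10884877 -0.76667957  0.66381511] [-2.15357637  0.73262525 -0.33544622]
top [[429.56591649   0.         279.96024052]
 [  0.         429.56591649 218.50783954]
 [  0.           0.           1.        ]] [ 0.44548382 -0.18762322  0.93578234] [-2.15722324  2.1511598  -0.11058756]
{'time': 0.1, 'joints': array([ 1.09873356e+00,  1.81453039e-01,  1.60787916e+00,  4.54115205e-06,
        1.35381139e+00, -2.06305414e-01]), 'joint_velocities': array([-0.00015599, -0.0016592 , -0.00109148,  0.00025765,  0.0011403 ,
        0.00092476]), 'joint_torque': array([ 1.64249736e-04, -4.34824741e+01, -3.42693043e+01,  7.04016653e-02,
        3.41511879e-02, -2.44633020e-05]), 'eef_pos': array([0.15079671, 0.55441427, 0.25692187]), 'eef_rot': array([-4.16155780e-01, -3.11338164e+00,  2.29470384e-03]), 'contact_force': array([-0.39483627,  0.29717501, -0.831341  ]), 'ft_torque': array([-0.02618507,  0.02735487, -0.02891411]), 'gripper_force': 0.0, 'gripper_width': 0.08818368483804921}
```

View pics/top0.png

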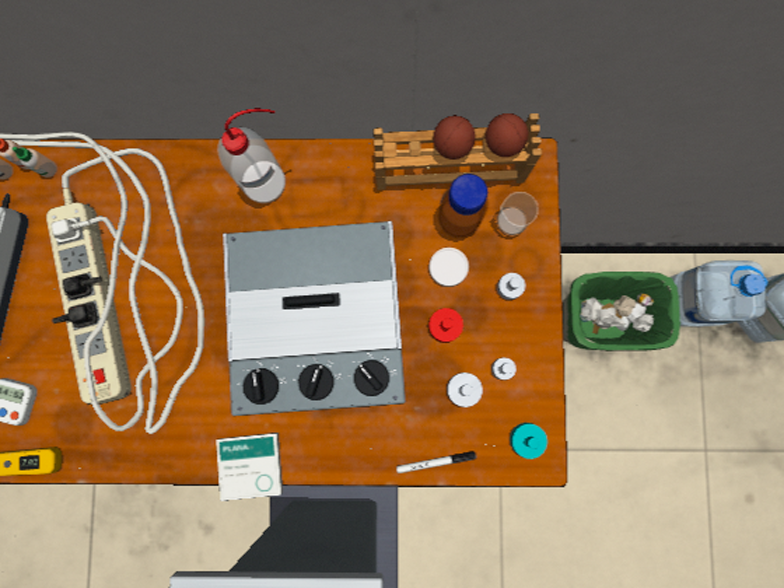

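View pics/scene0.png

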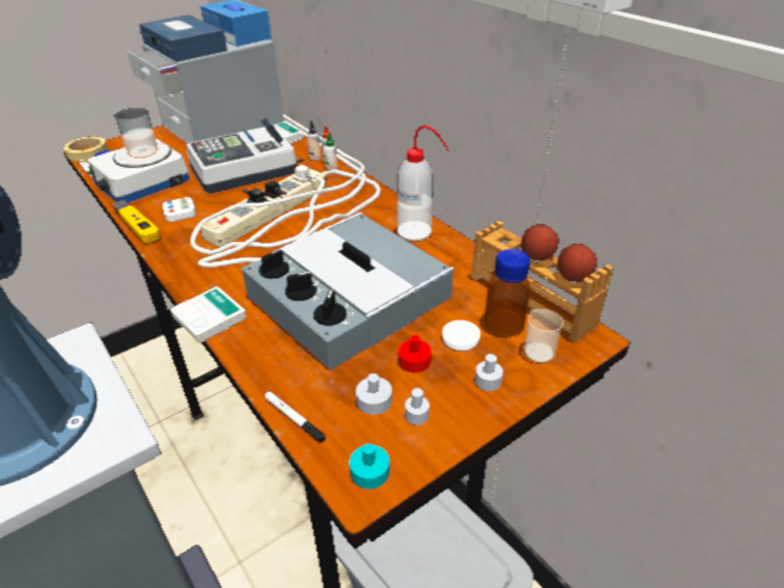

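Top view (shown at 1.4x): the case is at (315,320), with dials at (261,385), (316,381) and (371,378) and the handle at (311,300). Candidates near the right side:
- Silver weights at (465,389) large, (504,369) small and (512,285) medium.
- Look-alikes, red at (446,324) and turquoise at (529,440), to be left alone.
- White flat petri dish at (449,267), no knob.

The silver knobbed ones fit the description. I'll measure their diameters and confirm in one crop.

```bash
cat > h.py <<'E'
import numpy as np, cv2
from scipy.spatial.transform import Rotation as R
from cell import robot, solve_ik, capture, ticket
def ray(c,px,z):
    px=np.atleast_2d(np.asarray(px,float)); d=np.c_[px,np.ones(len(px))]@np.linalg.inv(c["camera_matrix"]).T
    d=d@R.from_rotvec(c["attitude"]).as_matrix().T; o=np.asarray(c["origin"])
    return o+d*((z-o[2])/d[:,2])[:,None]
def proj(c,P):
    p=(np.atleast_2d(P)-c["origin"])@R.from_rotvec(c["attitude"]).as_matrix(); p=p@np.asarray(c["camera_matrix"]).T
    return p[:,:2]/p[:,2:]
def blobs(c,mask,amin=20):
    n,l,s,ce=cv2.connectedComponentsWithStats(mask.astype(np.uint8))
    return [(ce[i],s[i],l==i) for i in range(1,n) if s[i][4]>=amin]
E
python3 - <<'E'
from h import *
c=capture("top"); im=c["image"]; hsv=cv2.cvtColor(im,cv2.COLOR_RGB2HSV)
# non-wood things to the right of case
m=(hsv[...,1]<110)&(hsv[...,2]>90); m[:, :295]=0; m[:,400:]=0; m[:170]=0; m[330:]=0
for ce,s,l in blobs(c,m,80):
    cn=cv2.findContours(l.astype(np.uint8),0,2)[0][0]; (x,y),r=cv2.minEnclosingCircle(cn)
    w=ray(c,[[x,y]],.024)[0]; print("grey",np.round(ce),s,"W",w.round(4),"areaDiam mm",2000*np.sqrt(s[4]/np.pi)*(c["origin"][2]-.024)/429.6, "circ",2000*r*(c["origin"][2]-.024)/429.6)
d=(hsv[...,2]<60); d[:,:165]=0; d[:,290:]=0; d[:200]=0; d[292:]=0
for ce,s,l in blobs(c,d,60):
    (x,y),r=cv2.minEnclosingCircle(cv2.findContours(l.astype(np.uint8),0,2)[0][0]); print("dark",ce.round(1),s,(x,y),r,"z70",ray(c,[(x,y)],.07)[0].round(4),"z92",ray(c,[ce],.0925)[0].round(4))
a=cv2.resize(im[245:300,160:295],None,fx=5.8,fy=5.8,interpolation=cv2.INTER_CUBIC)
b=cv2.resize(im[185:325,300:400],(357,500)); 
out=np.zeros((600,790,3),np.uint8); out[:a.shape[0],:a.shape[1]]=a
b=cv2.resize(im[190:330,300:400],(200,280)); out[319:599,:200]=b
s=capture("scene"); b=cv2.resize(s["image"][235:355,230:380],(350,280)); out[319:599,220:570]=b
cv2.imwrite("pics/crop1.png",out[:,:,::-1])
E
```

```text
grey [320. 190.] [306 177  29  28 634] W [ 0.6146 -0.2605  0.024 ] areaDiam mm 60.30128829783802 circ 60.9462683937322
grey [365. 203.] [356 195  20  18 274] W [ 0.5855 -0.357   0.024 ] areaDiam mm 39.642153890984105 circ 40.61724649842852
grey [360. 263.] [352 255  17  16 211] W [ 0.4596 -0.3431  0.024 ] areaDiam mm 34.78749759892952 circ 35.48903334859715
grey [332. 278.] [320 266  25  25 498] W [ 0.4272 -0.2835  0.024 ] areaDiam mm 53.44371422920697 circ 53.854044937484986
dark [221.8 214.7] [202 210  40  11 322] (221.67391967773438, 213.7608642578125) 19.68871307373047 z70 [ 0.5568 -0.0561  0.07  ] z92 [ 0.5521 -0.0598  0.0925]
dark [265.2 270. ] [253 257  25  26 464] (265.0, 269.6000061035156) 12.75783634185791 z70 [ 0.4443 -0.1452  0.07  ] z92 [ 0.4436 -0.1467  0.0925]
dark [225.3 272.9] [213 260  25  26 465] (225.4629669189453, 272.6111145019531) 12.863876342773438 z70 [ 0.438 -0.066  0.07 ] z92 [ 0.4376 -0.069   0.0925]
dark [186.3 276. ] [174 263  25  26 475] (185.63333129882812, 275.42498779296875) 12.873125076293945 z70 [0.4321 0.0139 0.07  ] z92 [0.4313 0.0073 0.0925]
```

View pics/crop1.png

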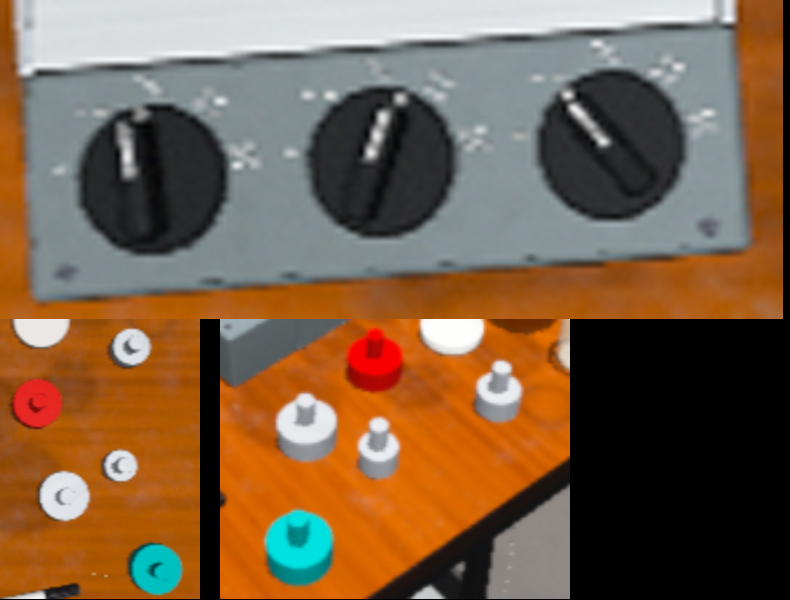

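The crop confirms three silver weights by measured body diameter: 53.4 mm is weight_1 at (332,278), 39.6 mm is weight_3 at (365,203) and 34.8 mm is weight_4 at (360,263). weight_2 is absent. The dial pointers read roughly left 0, middle -0.56 and right +0.58. The three dial centres give a case yaw of about 0.077 and a spacing of 79.8 mm, against 80 nominal. I'll set the dials now.

```bash
cat >> h.py <<'E'
D=np.array([[.4321,.0139],[.438,-.066],[.4443,-.1452]])
v=D[0]-D[2]; YAW=np.arctan2(-v[0],v[1]); EX=np.array([np.cos(YAW),np.sin(YAW)]); EY=np.array([-EX[1],EX[0]])
C0=D.mean(0)+.09*EX
def case(x,y): return C0+x*EX+y*EY
def ori(a): return (R.from_euler('z',a)*R.from_euler('x',np.pi)).as_rotvec()
def P(xy,z): return np.array([xy[0],xy[1],z])
def dial_angles(c,z=.098):
    out=[]
    for y in (.08,0,-.08):
        pc=proj(c,P(case(-.09,y),.07))[0]; im=c["image"].astype(int)
        yy,xx=np.mgrid[:420,:560]; m=(np.hypot(xx-pc[0],yy-pc[1])<10.5)
        b=im.min(2); m&=b>110
        p=np.argwhere(m)[:,::-1]; w=ray(c,p,z)[:,:2]; g=b[m]
        pc98=case(-.09,y); mu=np.average(w,axis=0,weights=g); u=mu-pc98
        ev=np.linalg.eigh(np.cov((w-mu).T,aweights=g))[1][:,1]; ev*=np.sign(ev@u)
        f=lambda q:(np.arctan2(q[1],q[0])-YAW+np.pi)%(2*np.pi)-np.pi
        out.append((len(p),round(f(ev),3),round(f(u),3)))
    return out
def force(): 
    o=robot.observe(); return np.round(o["contact_force"],1),np.round(o["ft_torque"],2),round(o["gripper_width"],4),round(o["time"],1)
def turn(y,a0,a1):
    xy=case(-.09,y); robot.command_gripper(.035,15)
    robot.move_to(P(xy,.16),ori(YAW+a0)); robot.move_straight(P(xy,.096),.1,force_limit=12)
    robot.command_gripper(0,15); print("grip",force())
    n=int(abs(a1-a0)/.35)+1
    for k in range(1,n+1): robot.move_to(P(xy,.096),ori(YAW+a0+(a1-a0)*k/n))
    print("turned",force()); robot.command_gripper(.035); robot.move_straight(P(xy,.16),.15);
E
python3 - <<'E'
from h import *
print(YAW,C0,dial_angles(capture("top")))
for y,a in((.08,0),(0,.7),(-.08,-1.4),(-.08,.6)): print(solve_ik(P(case(-.09,y),.096),ori(YAW+a)))
robot.move_to(P(case(-.09,.08),.2),ori(YAW))
turn(.08,0.03,-.698)
turn(0,-.56,.698)
turn(-.08,.58,-1.396)
robot.move_to([.25,.25,.25],ori(YAW))
c=capture("top"); print(dial_angles(c),force())
a=cv2.resize(c["image"][170:300,160:400],(790,428),interpolation=cv2.INTER_CUBIC); cv2.imwrite("pics/d1.png",a[:,:,::-1])
E
```

```text
0.0765315644298963 [ 0.52786989 -0.05888555] [(18, np.float64(0.114), np.float64(0.146)), (17, np.float64(-0.392), np.float64(-0.305)), (15, np.float64(0.663), np.float64(0.691))]
[-2.43630318e-01  9.08544938e-02  2.08059016e+00 -4.44089210e-16
  9.70148002e-01  1.25063444e+00]
[-4.18120228e-01  1.14268614e-01  2.05438702e+00 -8.88178420e-16
  9.72937019e-01  3.76144534e-01]
[-5.71309424e-01  1.65715048e-01  1.99463335e+00 -8.88178420e-16
  9.81244258e-01  2.32295534e+00]
[-5.71309424e-01  1.65715048e-01  1.99463335e+00 -4.44089210e-16
  9.81244258e-01  3.22955339e-01]
grip (array([0.1, 4. , 3.3]), array([0.52, 0.25, 0.07]), 0.0108, 4.9)
turned (array([ 2.3, 10.7,  4.2]), array([ 1.69, -0.24, -0.03]), 0.0106, 5.9)
grip (array([ 7. ,  5.5, -3.3]), array([ 0.91, -0.93,  0.07]), 0.0111, 9.0)
turned (array([ 8.2,  4.5, -4.9]), array([ 0.65, -1.06,  0.05]), 0.0109, 10.6)
grip (array([ 1. , -1.5,  0.6]), array([-0.39, -0.03,  0.03]), 0.0109, 13.6)
turned (array([ 7.5, 11.7,  3.6]), array([ 1.92, -1.05, -0.01]), 0.0107, 16.0)
[(18, np.float64(-0.689), np.float64(-0.645)), (12, np.float64(0.744), np.float64(0.75)), (14, np.float64(-1.405), np.float64(-1.369))] (array([-0.3, -0.8, -0.1]), array([-0.03,  0.14,  0.01]), 0.0353, 18.9)
```

View pics/d1.png

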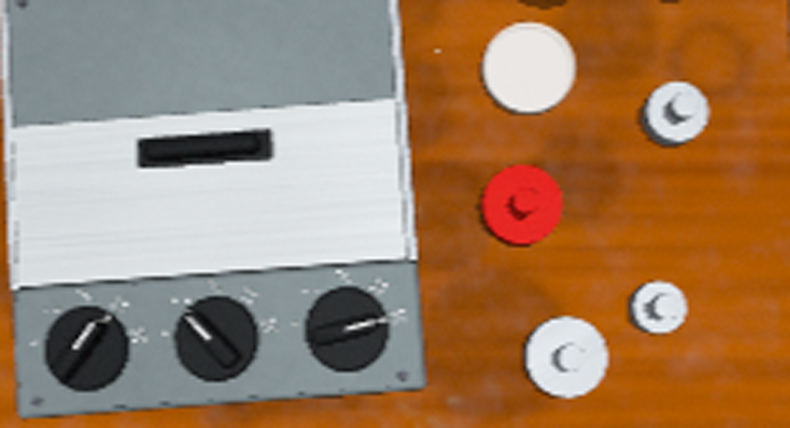

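The image shows the pointers on 4 dots (left, 88,335), 2 dots (middle, 205,325) and 5 dots (right, 362,325). Measured, they are -0.69, 0.74 and -1.40. Next is the cover.

```bash
cat >> h.py <<'E'
def grab_handle(x):
    xy=case(x,0); robot.command_gripper(.045,25)
    robot.move_to(P(xy,.16),ori(YAW+np.pi/2)); robot.move_straight(P(xy,.094),.1,force_limit=12)
    robot.command_gripper(0,25); print("grip",force())
def slide(x0,x1,lim=25):
    print("stopped",robot.move_straight(P(case(x1,0),.094),.08,force_limit=lim),force())
    q=robot.observe()["eef_pos"][:2]-C0; print("case x,y",q@EX,q@EY)
E
python3 - <<'E'
from h import *
grab_handle(.027); slide(.027,.119)
robot.command_gripper(.045); robot.move_straight(P(case(.117,0),.17),.15)
robot.move_to([.25,.25,.25],ori(YAW)); 
c=capture("top"); im=c["image"]; print(force())
cv2.imwrite("pics/o1.png",cv2.resize(im[130:300,150:390],(790,560),interpolation=cv2.INTER_CUBIC)[:,:,::-1])
E
```

```text
grip (array([ 8.7,  1.1, -4.6]), array([ 0.17, -1.17, -0.01]), 0.0117, 22.6)
stopped False (array([-2.2, -0.4,  5.2]), array([-0.19,  0.45, -0.06]), 0.0121, 23.9)
case x,y 0.11931346755010978 -0.00015894786572957786
(array([ 0.9,  0.4, -0.6]), array([-0.02,  0.19, -0.02]), 0.0446, 27.2)
```

View pics/o1.png

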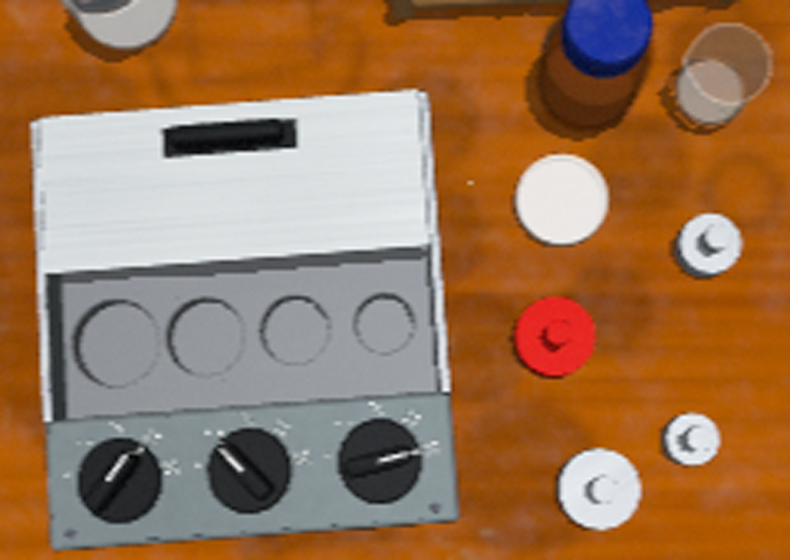

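The cover is open and all four pockets are visible, with crop centres at about (117,343), (206,337), (295,330) and (384,324). I'll check the cover travel and the pocket offset against the case frame.

Run:
```python
from h import *
c=capture("top"); k=790/240
for p,y in(((117,343),.087),((206,337),.029),((295,330),-.029),((384,324),-.087)):
    q=ray(c,[(150+p[0]/k,130+p[1]/k)],.03)[0][:2]-case(-.002,y); print((q@EX).round(4),(q@EY).round(4))
for a,b in (((150+46/k,130+272/k),(160+14/k,170+288/k)),((150+430/k,130+247/k),(160+415/k,170+262/k))):
    A,B=ray(c,[a],.07)[0][:2]-C0,ray(c,[b],.07)[0][:2]-C0; print("front edge open/shut",A@EX,B@EX)
```

```text
-0.0012 -0.0017
-0.0016 -0.0012
-0.0013 -0.0007
-0.0017 -0.0002
front edge open/shut 0.0402259813187103 -0.050996816824592756
front edge open/shut 0.038002566529924606 -0.053180550499332485
```

Cover travel measures 91 mm, so it is fully open. The pockets sit within 2 mm of the model. I'll centre weight_1 with two orthogonal light grips, then look again to calibrate the camera against the TCP.

```bash
cat >> h.py <<'E'
DI={1:.0534,3:.0396,4:.0348}
def find(k,c=None):
    robot_clear(); c=c or capture("top"); hsv=cv2.cvtColor(c["image"],cv2.COLOR_RGB2HSV)
    m=(hsv[...,1]<110)&(hsv[...,2]>90); m[:,:292]=0; m[:,402:]=0; m[:150]=0; m[345:]=0
    best=[]
    for ce,s,l in blobs(c,m,100):
        (x,y),r=cv2.minEnclosingCircle(cv2.findContours(l.astype(np.uint8),0,2)[0][0])
        d=2*np.sqrt(s[4]/np.pi)*(c["origin"][2]-.024)/429.6
        best.append((abs(d-DI[k]),d,ray(c,[(x,y)],.024)[0][:2]))
    b=min(best,key=lambda t:t[0]); print("weight",k,"diam",b[1].round(4),b[2].round(4)); assert b[0]<.003
    return b[2]
def robot_clear():
    p=robot.observe()["eef_pos"]
    if np.hypot(p[0]-.25,p[1]-.25)>.05: robot.move_to([.25,.25,.25],ori(YAW))
def squeeze(xy,a,g=5,keep=False):
    robot.command_gripper(.045,g); robot.move_to(P(xy,.15),ori(a))
    print("hit" if robot.move_straight(P(xy,.048),.12,force_limit=10) else "ok",end=" ")
    robot.command_gripper(0,g); print("grip",force())
    if not keep: robot.command_gripper(.045); robot.move_straight(P(xy,.15),.2)
E
python3 - <<'E'
from h import *
xy=find(1); squeeze(xy,YAW+np.pi/2); squeeze(xy,YAW)
q=find(1); print("bias cam-tcp mm",(q-xy)*1000)
E
```

```text
weight 1 diam 0.0535 [ 0.4272 -0.2835]
ok grip (array([ 3. , -0.3,  1.9]), array([-0.11, -0.41,  0.02]), 0.0148, 31.5)
ok grip (array([ 0.2, -0.7,  1.2]), array([-0.15,  0.18,  0.03]), 0.0146, 36.0)
weight 1 diam 0.0532 [ 0.426  -0.2836]
bias cam-tcp mm [-1.25427437 -0.04409137]
```

```bash
cat >> h.py <<'E'
BIAS=np.array([.00125,0])
POCK={1:.087,3:-.029,4:-.087}
def place(k,off=(.0006,-.0004)):
    t=case(-.002,POCK[k])+off[0]*EX+off[1]*EY; robot.move_straight(P(robot.observe()["eef_pos"][:2],.18),.2)
    robot.move_to(P(t,.18),ori(YAW)); robot.move_straight(P(t,.085),.15)
    for dx,dy in [(0,0),(.0015,0),(-.0015,0),(0,.0015),(0,-.0015),(.002,.002),(-.002,.002),(.002,-.002),(-.002,-.002),(.003,0),(-.003,0),(0,.003),(0,-.003)]:
        p=t+dx*EX+dy*EY; robot.move_straight(P(p,.082),.1)
        s=robot.move_straight(P(p,.0578),.03,force_limit=6); o=robot.observe(); z=o["eef_pos"][2]
        print("try",dx,dy,"stop",s,"z",z.round(4),force())
        if z<.0605: break
    else: print("NOT IN"); return False
    robot.command_gripper(.024); robot.wait(.2); robot.move_straight(P(p,.15),.12); print("released",force()); return True
E
python3 - <<'E'
from h import *
xy=find(1)+BIAS; squeeze(xy,YAW,25,True)
place(1); robot_clear()
c=capture("top"); cv2.imwrite("pics/p1.png",cv2.resize(c["image"][180:300,150:390],(790,395),interpolation=cv2.INTER_CUBIC)[:,:,::-1])
E
```

```text
weight 1 diam 0.0532 [ 0.426  -0.2836]
ok grip (array([-1.2, -0.4,  2.6]), array([-0.09,  0.27, -0.03]), 0.0139, 43.2)
try 0 0 stop True z 0.0583 (array([-1.1, -0. ,  5.5]), array([-0.01,  0.24, -0.02]), 0.0142, 47.0)
released (array([-0.8,  0.8, -0.3]), array([-0.01,  0.15, -0.02]), 0.0239, 48.5)
```

View pics/p1.png

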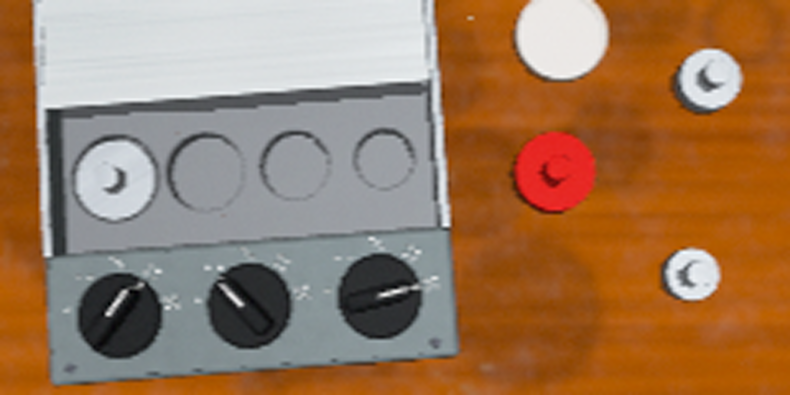

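weight_1 is seated in the leftmost pocket at (115,180). Next are weight_4 and weight_3.

Run:
```python
from h import *
for k in (4,3):
    xy=find(k)+BIAS; squeeze(xy,YAW,25,True)
    w=robot.observe()["gripper_width"]
    if w<.011: print("missed"); break
    if not place(k): break
robot_clear()
c=capture("top"); cv2.imwrite("pics/p2.png",cv2.resize(c["image"][130:300,150:390],(790,560),interpolation=cv2.INTER_CUBIC)[:,:,::-1])
```

```text
weight 4 diam 0.0348 [ 0.4596 -0.3431]
ok grip (array([-0.2,  0.8,  2.4]), array([0.04, 0.18, 0.01]), 0.0141, 54.3)
try 0 0 stop True z 0.0583 (array([-0. ,  0.1,  5.2]), array([ 0.04,  0.21, -0.03]), 0.0141, 57.8)
released (array([ 0.1,  0.2, -0. ]), array([-0.02,  0.19, -0.02]), 0.024, 59.3)
weight 3 diam 0.0398 [ 0.586  -0.3569]
ok grip (array([-0.6, -0.5,  1. ]), array([-0.14,  0.2 ,  0.01]), 0.0142, 65.7)
try 0 0 stop True z 0.0583 (array([-0.9,  0.7,  5. ]), array([0.  , 0.26, 0.02]), 0.0139, 69.3)
released (array([0.2, 0.1, 0.2]), array([-0.03,  0.15,  0.01]), 0.0239, 70.8)
```

View pics/p2.png

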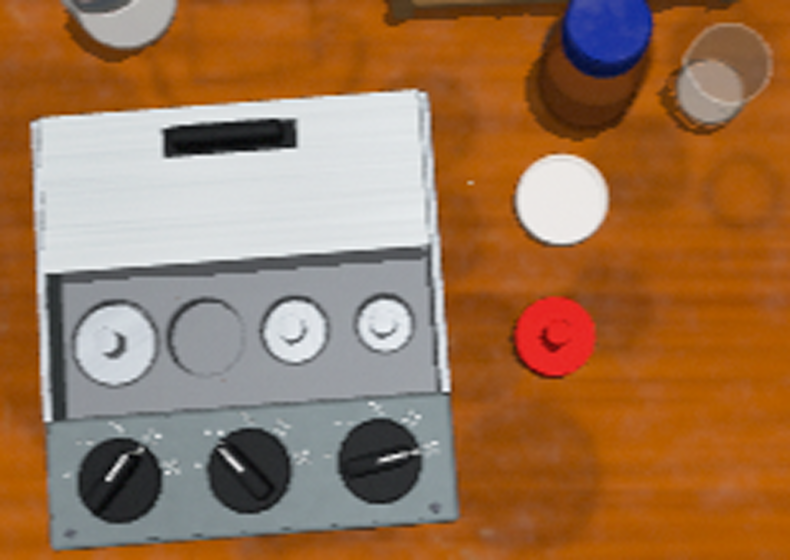

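Three weights are seated at (115,343), (295,330) and (384,325), each in its own pocket, and the bystanders haven't moved. Now I'll shut the cover.

Run:
```python
from h import *
grab_handle(.1185); slide(.1185,.0245,20)
robot.command_gripper(.045); robot.move_straight(P(case(.027,0),.17),.15)
robot_clear()
c=capture("top"); print(dial_angles(c)); cv2.imwrite("pics/s1.png",cv2.resize(c["image"][170:300,160:300],(646,600),interpolation=cv2.INTER_CUBIC)[:,:,::-1])
```

```text
grip (array([0.2, 0.8, 2.2]), array([-0.08,  0.06, -0.02]), 0.0121, 76.4)
stopped True (array([3. , 0.3, 0.3]), array([ 0.02, -0.22, -0.01]), 0.0117, 77.4)
case x,y 0.02916254897900687 1.1854418825470777e-05
[(18, np.float64(-0.688), np.float64(-0.645)), (12, np.float64(0.744), np.float64(0.751)), (14, np.float64(-1.405), np.float64(-1.369))]
```

View pics/s1.png

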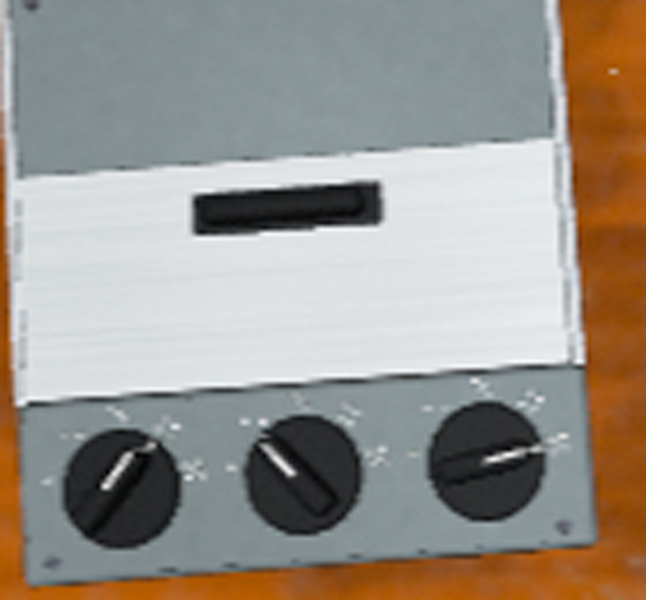

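The cover edge is against the console along (20,400)–(580,365), with a 20 N stop at the end. I'll check the handle centroid against the first picture (221.8, 214.7).

Run:
```python
from h import *
c=capture("top"); hsv=cv2.cvtColor(c["image"],cv2.COLOR_RGB2HSV)
d=(hsv[...,2]<60); d[:,:165]=0; d[:,290:]=0; d[:200]=0; d[240:]=0
for ce,s,l in blobs(c,d,60): print(ce,s)
print("now",force())
i0=cv2.imread("pics/top0.png"); i0=cv2.resize(i0,(560,420),interpolation=cv2.INTER_AREA)[205:228,195:250].astype(np.float32).mean(2)
i1=cv2.resize(cv2.resize(c["image"],(784,588),interpolation=cv2.INTER_CUBIC),(560,420),interpolation=cv2.INTER_AREA)[205:228,195:250].astype(np.float32).mean(2)
print("shift px",cv2.phaseCorrelate(i0,i1),"maxdiff",abs(i0-i1).max())
```

```text
[221.82043344 214.71517028] [202 210  40  11 323]
now (array([-0.7, -0.3, -0.2]), array([-0.02,  0.18,  0.02]), 0.0449, 80.9)
shift px ((0.034788350666264733, 0.0036617430222900538), 0.9823716087059842) maxdiff 23.333328
```

The cover is back at its shut position with no measurable shift. Next I'll lock the case by turning the dials off the code.

Run:
```python
from h import *
import h
h.C0+=np.array([.00125,0])
turn(.08,-.698,.25)
turn(0,.698,-.3)
turn(-.08,-1.396,-.4)
h.C0-=np.array([.00125,0])
robot_clear(); c=capture("top"); print(dial_angles(c),force())
cv2.imwrite("pics/l1.png",cv2.resize(c["image"][130:330,150:400],(750,600),interpolation=cv2.INTER_CUBIC)[:,:,::-1])
```

```text
grip (array([3.6, 5.3, 0.9]), array([ 0.76, -0.19, -0.03]), 0.0107, 83.7)
turned (array([2.6, 3.9, 0.5]), array([ 0.64, -0.29,  0.12]), 0.0107, 84.9)
grip (array([-0.7,  1.2,  3.4]), array([0.06, 0.27, 0.1 ]), 0.0111, 88.1)
turned (array([-1.7,  5.4,  6.9]), array([ 0.75,  0.44, -0.05]), 0.0108, 89.4)
grip (array([ 5. ,  2. , -0.3]), array([ 0.44, -0.55,  0.05]), 0.011, 92.9)
turned (array([ 7.2,  4.8, -0.9]), array([ 0.73, -0.96,  0.05]), 0.0111, 94.1)
[(17, np.float64(0.275), np.float64(0.281)), (17, np.float64(-0.328), np.float64(-0.234)), (18, np.float64(-0.422), np.float64(-0.359))] (array([ 0.1, -0.4, -0.8]), array([-0.04,  0.17,  0.01]), 0.0348, 96.9)
```

View pics/l1.png

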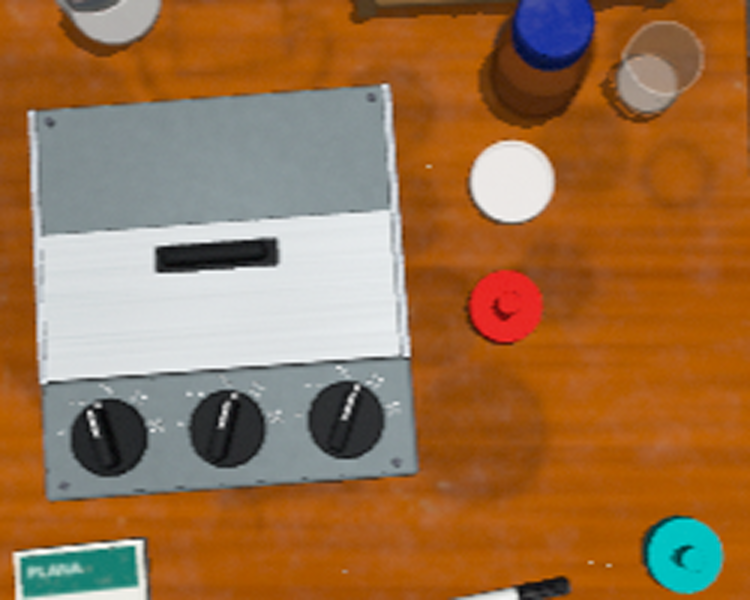

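The cover is shut. The dials at (108,437), (227,428) and (346,420) are each more than 0.9 rad off code, and the look-alikes and bystanders are unmoved. I'm handing the job in.

```bash
python3 -c "
from cell import ticket; print(ticket.close_job())"
```

```text
the job is handed in; nothing more can be done
None
```

The job is handed in at about 97 s: weights 1, 3 and 4 (weight_2 was absent) are in their own pockets, the cover is fully shut, and all three dials are more than 0.9 rad off their codes; no verdict was returned.

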